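Line up the solvent bottles by height on the tray

TASK

Stand the four brown solvent bottles in the white tray, one centred on each black mark, in order of height: the shortest next to the grey tubing block, rising to the tallest at the far end of the row. Set them down upright without dropping or tipping any, and leave the glass beaker standing where it is.

Things in the scene. Friction and masses are not known exactly. Their poses are not given: they have to be found in the camera images.
- bottle_80: Loose, closed brown glass reagent bottle with a paper label and a blue screw cap: 80 mm tall in all, round body 44 mm across up to 34 mm, then a shoulder narrowing to a 28 mm neck at 49 mm, cap 34 mm across and 22 mm tall at the top. About 120 g. Origin: centre of its underside; z up along its axis.
- bottle_102: Loose, closed brown glass reagent bottle with a paper label and a blue screw cap: 102 mm tall in all, round body 50 mm across up to 56 mm, then a shoulder narrowing to a 28 mm neck at 71 mm, cap 34 mm across and 22 mm tall at the top. About 200 g. Origin: centre of its underside; z up along its axis.
- bottle_124: Loose, closed brown glass reagent bottle with a paper label and a blue screw cap: 124 mm tall in all, round body 58 mm across up to 78 mm, then a shoulder narrowing to a 28 mm neck at 93 mm, cap 34 mm across and 22 mm tall at the top. About 300 g. Origin: centre of its underside; z up along its axis.
- bottle_148: Loose, closed brown glass reagent bottle with a paper label and a blue screw cap: 148 mm tall in all, round body 66 mm across up to 102 mm, then a shoulder narrowing to a 28 mm neck at 117 mm, cap 34 mm across and 22 mm tall at the top. About 450 g. Origin: centre of its underside; z up along its axis.
- mark_a: One of four identical fixed black rubber discs, 70 mm across, 4 mm thick, in a straight row at 80 mm spacing on the floor of the white solvent tray (470 x 110 mm, rim 12 mm high); a bottle stands on each. The letter does not tell its place in the row. Origin: centre of its underside, 5 mm above the bench; top 9 mm above the bench.
- mark_b: One of four identical fixed black rubber discs, 70 mm across, 4 mm thick, in a straight row at 80 mm spacing on the floor of the white solvent tray (470 x 110 mm, rim 12 mm high); a bottle stands on each. The letter does not tell its place in the row. Origin: centre of its underside, 5 mm above the bench; top 9 mm above the bench.
- mark_c: One of four identical fixed black rubber discs, 70 mm across, 4 mm thick, in a straight row at 80 mm spacing on the floor of the white solvent tray (470 x 110 mm, rim 12 mm high); a bottle stands on each. The letter does not tell its place in the row. Origin: centre of its underside, 5 mm above the bench; top 9 mm above the bench.
- mark_d: One of four identical fixed black rubber discs, 70 mm across, 4 mm thick, in a straight row at 80 mm spacing on the floor of the white solvent tray (470 x 110 mm, rim 12 mm high); a bottle stands on each. The letter does not tell its place in the row. Origin: centre of its underside, 5 mm above the bench; top 9 mm above the bench.
- manifold: Fixed grey tubing block, 50 x 50 mm and 36 mm tall, with four short steel and white fittings on top (50 mm tall in all), in the tray at one end of the row, in line with the marks, 80 mm from the centre of the nearest mark. It may be at either end; a plain low steel bar, 22 mm tall, is at the other. Origin: centre of its underside, 5 mm above the bench.
- beaker: Loose empty clear glass cup, 54 mm across the rim, 70 mm tall, standing among the bottles; it is to be left alone. Origin: centre of its underside.

How it is judged:
At the end, for the whole second after the job is handed in: Each bottle stands upright (within about 4.5 degrees) and at rest on a mark, its centre within 13 mm of the mark's centre; counted from the grey tubing block the bottles are 80, 102, 124 and 148 mm tall; all are released, and the beaker is upright within 25 mm of where it started (((horizontal distance between bottle_80 and mark_a below 0.013 m and z of bottle_80 in the frame of mark_a between 0.001 and 0.008 m) or (horizontal distance between bottle_80 and mark_b below 0.013 m and z of bottle_80 in the frame of mark_b between 0.001 and 0.008 m) or (horizontal distance between bottle_80 and mark_c below 0.013 m and z of bottle_80 in the frame of mark_c between 0.001 and 0.008 m) or (horizontal distance between bottle_80 and mark_d below 0.013 m and z of bottle_80 in the frame of mark_d between 0.001 and 0.008 m)) and horizontal distance between bottle_80 and manifold between 0.05 and 0.11 m and angle between each of bottle_80, bottle_102, bottle_124, bottle_148's own z axis and vertical below 0.08 rad and linear speed of each of bottle_80, bottle_102, bottle_124, bottle_148 below 0.02 m/s and angular speed of each of bottle_80, bottle_102, bottle_124, bottle_148 below 0.2 rad/s and contact force between each of bottle_80, bottle_102, bottle_124, bottle_148 and the fingers below 0.1 N and ((horizontal distance between bottle_102 and mark_a below 0.013 m and z of bottle_102 in the frame of mark_a between 0.001 and 0.008 m) or (horizontal distance between bottle_102 and mark_b below 0.013 m and z of bottle_102 in the frame of mark_b between 0.001 and 0.008 m) or (horizontal distance between bottle_102 and mark_c below 0.013 m and z of bottle_102 in the frame of mark_c between 0.001 and 0.008 m) or (horizontal distance between bottle_102 and mark_d below 0.013 m and z of bottle_102 in the frame of mark_d between 0.001 and 0.008 m)) and horizontal distance between bottle_102 and manifold between 0.13 and 0.19 m and ((horizontal distance between bottle_124 and mark_a below 0.013 m and z of bottle_124 in the frame of mark_a between 0.001 and 0.008 m) or (horizontal distance between bottle_124 and mark_b below 0.013 m and z of bottle_124 in the frame of mark_b between 0.001 and 0.008 m) or (horizontal distance between bottle_124 and mark_c below 0.013 m and z of bottle_124 in the frame of mark_c between 0.001 and 0.008 m) or (horizontal distance between bottle_124 and mark_d below 0.013 m and z of bottle_124 in the frame of mark_d between 0.001 and 0.008 m)) and horizontal distance between bottle_124 and manifold between 0.21 and 0.27 m and ((horizontal distance between bottle_148 and mark_a below 0.013 m and z of bottle_148 in the frame of mark_a between 0.001 and 0.008 m) or (horizontal distance between bottle_148 and mark_b below 0.013 m and z of bottle_148 in the frame of mark_b between 0.001 and 0.008 m) or (horizontal distance between bottle_148 and mark_c below 0.013 m and z of bottle_148 in the frame of mark_c between 0.001 and 0.008 m) or (horizontal distance between bottle_148 and mark_d below 0.013 m and z of bottle_148 in the frame of mark_d between 0.001 and 0.008 m)) and horizontal distance between bottle_148 and manifold between 0.29 and 0.35 m and distance of beaker from where it was at the start of the episode below 0.025 m and angle between beaker's own z axis and vertical below 0.1 rad); the robot touches nothing.
It fails at once if a bottle is tipped over (more than about 35 degrees) (angle between any of bottle_80, bottle_102, bottle_124, bottle_148's own z axis and vertical above 0.6 rad).
It fails at once if a bottle is dropped (falls free of the fingers faster than 0.6 m/s, a drop of some 20 mm) ((linear speed of bottle_80 above 0.6 m/s and contact force between bottle_80 and the fingers below 0.05 N) or (linear speed of bottle_102 above 0.6 m/s and contact force between bottle_102 and the fingers below 0.05 N) or (linear speed of bottle_124 above 0.6 m/s and contact force between bottle_124 and the fingers below 0.05 N) or (linear speed of bottle_148 above 0.6 m/s and contact force between bottle_148 and the fingers below 0.05 N)).
It fails at once if the beaker is disturbed (moved more than 25 mm or tipped) (distance of beaker from where it was at the start of the episode above 0.025 m or angle between beaker's own z axis and vertical above 0.3 rad).
It also fails if it takes over 99 s, if anything falls off the work surface, if the arm or the gripper's body presses on something with over 40 N, if the wrist force passes 120 N, or if a joint passes its speed limit or range.

ROBOT

A 6-joint arm with a two-finger parallel gripper is mounted at the origin on the work surface. World frame = base frame: x ahead of the robot, y to its left, z up, the work surface at z = 0. Lengths are in m, angles in rad, forces in N, time in s.
With the tool pointing down it reaches from about 0.35 to 0.975 m from the base axis. Payload 4.9 kg.
Tool frame: the origin (TCP) lies between the finger pads; the fingertips stand 19 mm ahead of it and the grasp point (between the pads) is the TCP; z points along the fingers, y is the line along which they close (so a half turn about z gives the same grasp; the last joint's range is limited). The gripper opens to 85 mm and grips with 20 to 120 N. Pads are 22 mm wide; open, the fingers measure 114 mm over their backs; the gripper's body (76 mm by 85 mm) begins 54 mm behind the grasp point. The pads swing forward as they close: fully open they stand 13 mm farther back than shut.
Start: joints at [0.993, 0.053, 1.613, -0, 1.476, -0.119], TCP at [0.277, 0.56, 0.25] pointing down, gripper open.
Joint ranges: [-3.01, 3.01], [-1.01, 2.22], [0.06, 2.58], [-1.02, 4.17], [0.09, 2.62], [-3.14, 3.14]. Speed limits (rad/s): [2.57, 2.57, 3.14, 3.14, 3.14, 3.14].

INTERFACE

Orientations are given as a rotation vector (axis times angle).
In Python, from station import ctrl gives the robot as it stands. The module is installed in compiled form; this text tells all that it offers.
- The arm moves only by the tool servo_tool, never from a script. Its argument "increments" is a list that holds one entry, the list of rows, each a list of 5 numbers: the finger opening in cm, from 0 to 8.54, then the shift along the tool's x, y, z in cm, then the turn about the tool's z in degrees. A call has 1 to 5 rows; each row is the pose to reach, as a shift and turn from the pose commanded when the call began, along the tool's axes at that moment; what a row does not reach only later rows make up. A row lasts 1/10 s, in which the tool goes at most 50 mm and 8.59 degrees, less where a joint would pass 70% of its speed; a pose out of reach is approached as far as the arm can. A call with a gripper value outside its range is refused whole. The fingers move at their own pace and stop on an object; "newtons" is the grip in N (left out, the last holds). Time passes only in rows, so rows that repeat a pose let the fingers close. It gives the time, the measured TCP pose, the force, the opening and the grip force at its end, in the units of the state.
- ctrl.get_obs(): the state, without advancing time (a new reading comes with each control period).
- ctrl.get_image(name): name is "scene" or "top" or "wrist"; returns a dict with "img" (480x640x3 uint8, red, green, blue), "fx", "fy", "cx", "cy" (pixels), "rvec" (rotation vector, rad) and "tvec" (3), from world to camera coordinates, as OpenCV has them; the wrist camera has in their place "mount" (4x4, takes a point from camera to tool coordinates, whose origin is the TCP and whose axes are the flange's). Camera axes: x right, y down, z forward; pixel columns grow to the right and rows downward; lengths in m; the calibration is good to about 2 mm. A picture is of the moment at which its call begins: read the wrist's pose just before it. There is no depth.
- ctrl.finish_job(): hands the job in; it is judged then, once.
The state is a dict: "t": time; "q": joint angles; "dq": joint speeds; "effort": joint torques, N m; "tool_pos": TCP position; "tool_rot": TCP orientation; "contact_force": force on the tool from outside, world axes, zero at the start; "wrist_torque": the same for the moment, N m; "opening": finger opening in m; "grip_force": force on a finger pad.
Only numpy, scipy, OpenCV 4.12 (cv2) and the standard library are available. Lean on these libraries where they do the work, as an engineer would, in place of code of your own. Each camera call takes 0.05 s, during which the arm holds its last target. There are 200 camera calls.

## Working session

There is one attempt and no reset: what is moved stays moved. The work goes in short steps, Python scripts to look and compute and a tool call to move; the robot and the scene stay as the last step left them, time stands still between calls to the robot, and variables do not carry over. Pictures are saved under pics/ and viewed, at most 14 in all, crops included, and the job is handed in when it is done.

Besides the shell and the picture viewer there is one more tool, called after "Call:" as name(argument=value, ...), one argument or row to a line, values as JSON. servo_tool: Moves the arm, as the interface text tells. Its arguments: {"type":"object","properties":{"increments":{"type":"array"},"newtons":{"type":"number"}},"required":["increments"]}

```bash
mkdir -p pics; python3 - <<'E'
from station import ctrl
import cv2,numpy as np
o=ctrl.get_obs();print({k:np.round(v,3) for k,v in o.items()})
for n in ("top","scene"):
    d=ctrl.get_image(n);cv2.imwrite(f"pics/{n}0.png",d["img"][:,:,::-1])
    print(n,{k:np.round(v,4) for k,v in d.items() if k!="img"})
E
```

```text
{'t': np.float64(0.0), 'q': array([ 0.993,  0.053,  1.614,  0.   ,  1.476, -0.119]), 'dq': array([ 0.001, -0.   , -0.001,  0.001,  0.001,  0.   ]), 'effort': array([ 2.0000e-03, -3.9366e+01, -3.7019e+01,  0.0000e+00,  7.0000e-03,
       -0.0000e+00]), 'tool_pos': array([0.276, 0.56 , 0.249]), 'tool_rot': array([-7.140e-01, -3.059e+00,  3.000e-03]), 'contact_force': array([-0.135, -0.122, -0.766]), 'wrist_torque': array([ 0.007, -0.061, -0.04 ]), 'grip_force': np.float64(0.0), 'opening': np.float64(0.085)}
top {'fx': np.float64(520.0108), 'fy': np.float64(520.0108), 'cx': np.float64(317.7584), 'cy': np.float64(244.8436), 'rvec': array([ 2.1437, -2.1779,  0.0485]), 'tvec': array([0.0311, 0.5548, 0.8007])}
scene {'fx': np.float64(576.2816), 'fy': np.float64(576.2816), 'cx': np.float64(319.5942), 'cy': np.float64(237.6103), 'rvec': array([ 2.2855,  1.1589, -0.3568]), 'tvec': array([-0.3216, -0.3325,  1.2204])}
```

View pics/top0.png

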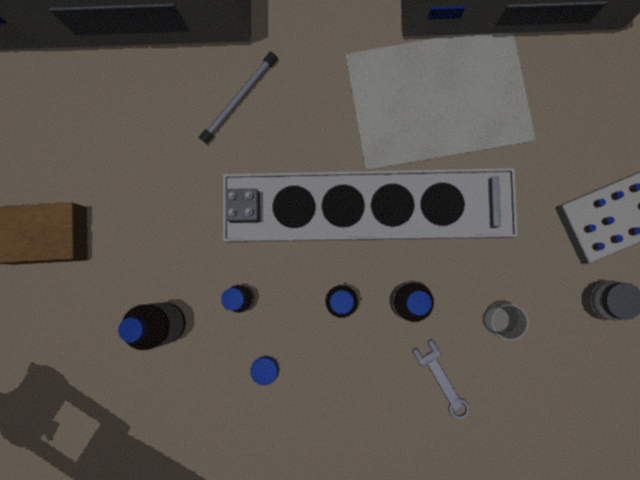

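View pics/scene0.png

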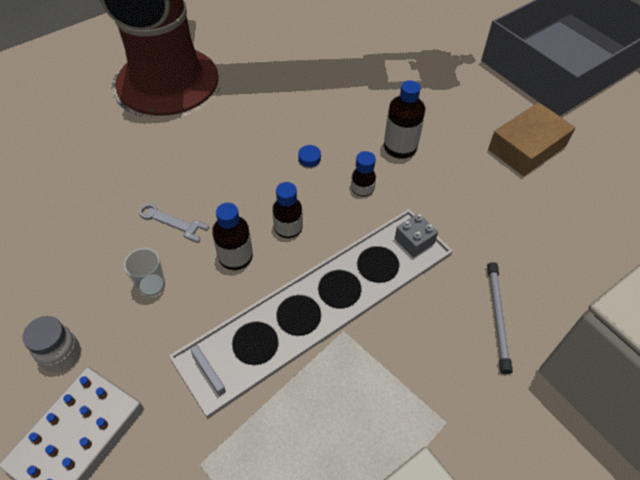

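Top view: the tubing block is at the left (243,205), with marks at (294,206), (343,206), (392,205) and (442,204). The caps are 148 at (130,330), 80 at (236,298), 102 at (342,302) and 124 at (418,302). The beaker is at (505,320), and a loose cap at (264,370) is a decoy. I'll measure these next.

```bash
cat >h.py <<'E'
from station import ctrl
import cv2,numpy as np
from scipy.spatial.transform import Rotation as R
def ray(d,u,v,z):
    Rm=cv2.Rodrigues(d["rvec"])[0];c=-Rm.T@d["tvec"]
    r=Rm.T@np.array([(u-d["cx"])/d["fx"],(v-d["cy"])/d["fy"],1])
    return c+r*(z-c[2])/r[2]
def blobs(m,amin,amax):
    n,l,s,c=cv2.connectedComponentsWithStats(m.astype(np.uint8))
    return [(s[i,4],c[i]) for i in range(1,n) if amin<s[i,4]<amax]
def blue(img):
    h=cv2.cvtColor(img,cv2.COLOR_RGB2HSV);return (h[...,0]>100)&(h[...,0]<130)&(h[...,1]>170)&(h[...,2]>60)
E
python3 - <<'E'
from h import *
d=ctrl.get_image("top");img=d["img"];s=ctrl.get_image("scene")
for a,c in blobs(blue(img),200,3000):
    for z in(.08,.102,.124,.148): print(a,c.round(1),z,ray(d,*c,z)[:2].round(4))
dark=img.max(2)<40
for a,c in blobs(dark[160:250],800,3000): c=c+[0,160];print("mark",a,c.round(1),ray(d,*c,.009).round(4))
ds=s["img"].max(2)<40
for a,c in blobs(ds,400,4000): print("scene",a,c.round(1),ray(s,*c,.009).round(4))
for a,c in blobs(blue(s["img"]),150,3000): print("sblue",a,c.round(1),[ray(s,*c,z-.011)[:2].round(4) for z in(.08,.102,.124,.148)])
print("beaker",ray(d,496,320,0),ray(d,512,322,.07),"manif",ray(d,243,205,.036))
o=ctrl.get_obs();print(R.from_rotvec(o["tool_rot"]).as_matrix().round(3))
E
```

```text
371 [232.7 298.9] 0.08 [0.4729 0.1467]
371 [232.7 298.9] 0.102 [0.4733 0.1423]
371 [232.7 298.9] 0.124 [0.4737 0.1378]
371 [232.7 298.9] 0.148 [0.4741 0.1329]
432 [341.3 301.6] 0.08 [ 0.4667 -0.0131]
432 [341.3 301.6] 0.102 [ 0.4673 -0.0129]
432 [341.3 301.6] 0.124 [ 0.4679 -0.0128]
432 [341.3 301.6] 0.148 [ 0.4685 -0.0126]
474 [418.7 302.6] 0.08 [ 0.4639 -0.1253]
474 [418.7 302.6] 0.102 [ 0.4645 -0.1219]
474 [418.7 302.6] 0.124 [ 0.4652 -0.1185]
474 [418.7 302.6] 0.148 [ 0.4659 -0.1149]
459 [130.5 329.4] 0.08 [0.4301 0.2986]
459 [130.5 329.4] 0.102 [0.4317 0.2898]
459 [130.5 329.4] 0.124 [0.4333 0.281 ]
459 [130.5 329.4] 0.148 [0.4351 0.2713]
542 [263.8 370.5] 0.08 [0.3688 0.1012]
542 [263.8 370.5] 0.102 [0.3722 0.098 ]
542 [263.8 370.5] 0.124 [0.3756 0.0948]
542 [263.8 370.5] 0.148 [0.3793 0.0914]
mark 1339 [342.8 205.5] [ 0.6197 -0.0186  0.009 ]
mark 1353 [392.2 204.7] [ 0.6194 -0.0983  0.009 ]
mark 1384 [442.  203.9] [ 0.619  -0.1781  0.009 ]
mark 1328 [293.6 206.4] [0.6198 0.0613 0.009 ]
scene 1311 [136.4  11.2] [-0.2525  0.0533  0.009 ]
scene 2219 [169.7  54.7] [-0.0634  0.0402
[... 490 characters left out ...]
09.  155.6] [array([0.4042, 0.0776]), array([0.4212, 0.0654]), array([0.4382, 0.0533]), array([0.4567, 0.0401])]
sblue 309 [365.1 161.7] [array([0.4729, 0.1479]), array([0.4878, 0.1336]), array([0.5028, 0.1194]), array([0.5191, 0.1039])]
sblue 366 [286.  193.6] [array([ 0.4516, -0.0036]), array([ 0.4672, -0.0134]), array([ 0.4828, -0.0231]), array([ 0.4998, -0.0336])]
sblue 407 [226.8 215.1] [array([ 0.4327, -0.1061]), array([ 0.4489, -0.1127]), array([ 0.465 , -0.1194]), array([ 0.4826, -0.1266])]
beaker [ 0.43232657 -0.25871739  0.        ] [ 0.43368721 -0.26084866  0.07      ] manif [0.61938082 0.13908604 0.036     ]
[[-0.897  0.443 -0.001]
 [ 0.443  0.897 -0.001]
 [ 0.    -0.001 -1.   ]]
```

Call:
servo_tool(
  increments=[
    [[8.5,-3.6,-2.84,0,8],[8.5,-7.2,-5.68,0,16],[8.5,-10.8,-8.52,0,24],[8.5,-14.4,-11.36,0,32],[8.5,-18,-14.2,0,40]],
  ],
  newtons=40,
)

```text
t: 0.7
tool_pos: [0.3756, 0.3517, 0.2501]
tool_rot: [1.724, 2.626, 0.0]
contact_force: [1.5, -0.5, 0.3]
opening: 0.0853
grip_force: 0.0
```

```bash
cat >go.py <<'E'
import sys
from h import *
# args: target x y z ; prints shift in tool axes (cm), turn (deg) to tool y = +world x
o=ctrl.get_obs();M=R.from_rotvec(o["tool_rot"]).as_matrix()
t=np.array(list(map(float,sys.argv[1:4])))
print("t",o["t"].round(2),o["tool_pos"].round(4),"shift cm",(M.T@(t-o["tool_pos"])*100).round(2),"turn",np.degrees(np.arctan2(M[1,1],M[0,1])).round(2),"q",o["q"].round(2),"open",o["opening"])
E
python3 go.py .473 .147 .2
```

```text
Traceback (most recent call last):
  File "go.py", line 6, in <module>
    print("t",o["t"].round(2),o["tool_pos"].round(4),"shift cm",(M.T@(t-o["tool_pos"])*100).round(2),"turn",np.degrees(np.arctan2(M[1,1],M[0,1])).round(2),"q",o["q"].round(2),"open",o["opening"])
              ^^^^^^^^^^^^
AttributeError: 'float' object has no attribute 'round'
```

```bash
sed -i 's/o\["t"\].round(2)/round(float(o["t"]),2)/' go.py; python3 go.py .473 .147 .2
```

```text
t 0.7 [0.3756 0.3517 0.2501] shift cm [-22.65   0.81   5.02] turn 23.42 q [ 0.61 -0.22  1.87 -0.    1.49  0.2 ] open 0.08529336165609355
```

Call:
servo_tool(
  increments=[
    [[8.5,-4.6,0.16,1,5],[8.5,-9.2,0.32,2,10],[8.5,-13.8,0.5,3,15],[8.5,-18.4,0.7,4,20],[8.5,-22.65,0.8,5,23.5]],
  ],
)

```text
t: 1.2
tool_pos: [0.4742, 0.1472, 0.2]
tool_rot: [2.221, 2.222, 0.001]
contact_force: [0.3, 0.4, -1.0]
opening: 0.0851
grip_force: 0.0
```

```bash
python3 go.py .473 .147 .069; python3 - <<'E'
from h import *
o=ctrl.get_obs();d=ctrl.get_image("wrist");cv2.imwrite("pics/w1.png",d["img"][:,:,::-1]);print(d["mount"].round(3))
E
```

```text
t 1.2 [0.4742 0.1472 0.2   ] shift cm [-0.02 -0.13 13.1 ] turn 0.02 q [ 0.15 -0.23  1.96 -0.    1.41  0.15] open 0.08509137729159645
[[-0.001 -0.965 -0.264  0.067]
 [ 1.    -0.    -0.001 -0.001]
 [ 0.    -0.264  0.965 -0.124]
 [ 0.     0.     0.     1.   ]]
```

View pics/w1.png

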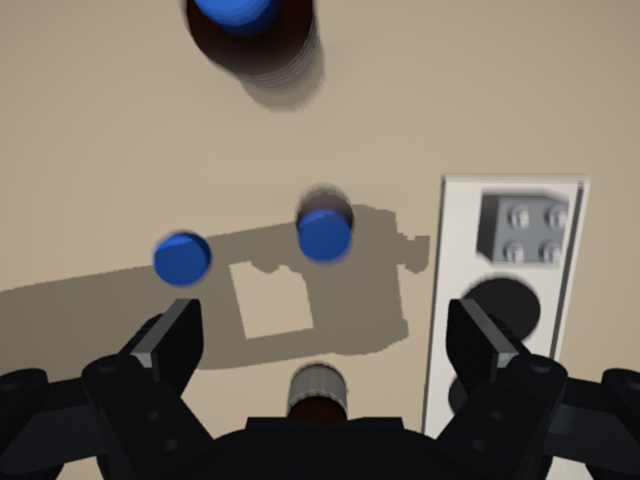

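The wrist view shows the 80 mm bottle's cap at (325,236), centred between the fingers at column ~325. Descending.

Call:
servo_tool(
  increments=[
    [[8.5,0,-0.1,4.5,0],[8.5,0,-0.1,9,0],[8.5,0,-0.1,12,0],[8.5,0,-0.1,13.4,0],[8.5,0,-0.1,13.4,0]],
  ],
)

```text
t: 1.75
tool_pos: [0.4709, 0.149, 0.0642]
tool_rot: [-2.215, -2.224, 0.006]
contact_force: [-0.1, -0.3, -0.7]
opening: 0.0848
grip_force: 0.0
```

Call:
servo_tool(
  increments=[
    [[2.5,0,0,0,0],[2.5,0,0,0,0],[2.5,0,0,0,0],[2.5,0,0,0,0],[2.5,0,0,0,0]],
  ],
  newtons=40,
)

```text
t: 2.25
tool_pos: [0.4738, 0.1494, 0.0681]
tool_rot: [2.216, 2.225, 0.003]
contact_force: [-1.8, 0.5, 6.0]
opening: 0.0331
grip_force: 39.5
```

Call:
servo_tool(
  increments=[
    [[2.5,0,0,0,0],[2.5,0,0,0,0],[2.5,0,0,-1,0],[2.5,0,0,-3,0],[2.5,0,0,-5,0]],
  ],
)

```text
t: 2.75
tool_pos: [0.472, 0.149, 0.1166]
tool_rot: [-2.217, -2.225, 0.002]
contact_force: [-0.0, 0.3, -1.1]
opening: 0.0327
grip_force: 39.9
```

```bash
python3 go.py .6205 .0605 .116; python3 - <<'E'
from h import *
d=ctrl.get_image("scene");cv2.imwrite("pics/s1.png",d["img"][:,:,::-1])
E
```

```text
t 2.75 [0.472  0.149  0.1166] shift cm [-8.91 14.81  0.04] turn 0.21 q [ 0.16 -0.14  2.03 -0.    1.25  0.15] open 0.032730376803759356
```

View pics/s1.png

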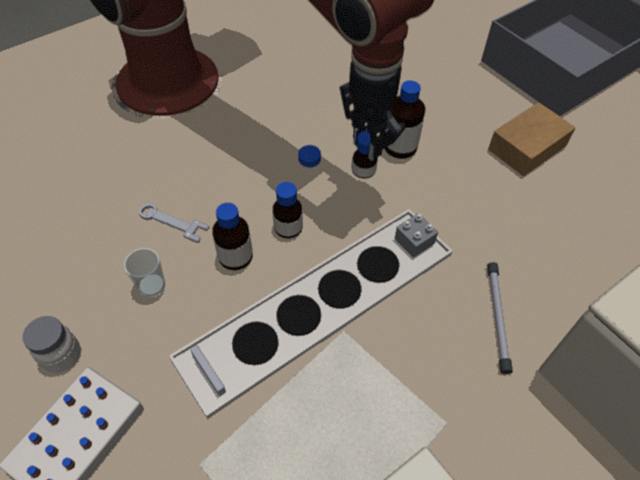

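The 80 mm bottle is held and lifted clear. Moving it over its mark.

Call:
servo_tool(
  increments=[
    [[2.5,-1.7,3,0,0],[2.5,-4.1,7,0,0],[2.5,-6.6,11.2,0,0],[2.5,-8.2,14,0,0],[2.5,-8.7,14.8,0,0]],
  ],
)

```text
t: 3.3
tool_pos: [0.6234, 0.0607, 0.1162]
tool_rot: [2.219, 2.222, 0.001]
contact_force: [-0.9, 0.1, -0.7]
opening: 0.0327
grip_force: 40.3
```

Call:
servo_tool(
  increments=[
    [[2.5,0,0,0,0],[2.5,0,0,0,0],[2.5,0,0,0.5,0],[2.5,0,0,1.8,0],[2.5,0,0,2.8,0]],
  ],
)

```text
t: 3.8
tool_pos: [0.6198, 0.0633, 0.0868]
tool_rot: [-2.216, -2.226, 0.001]
contact_force: [0.6, 0.2, -2.5]
opening: 0.0328
grip_force: 40.3
```

```bash
cat >chk.py <<'E'
from h import *
for n in("top","scene"):
    d=ctrl.get_image(n)
    for a,c in blobs(blue(d["img"]),60,3000): print(n,a,c.round(1),[ray(d,*c,z-(.011 if n=="scene" else 0))[:2].round(4).tolist() for z in(.089,.111,.133,.157)])
E
python3 go.py .6205 .0625 .076; python3 chk.py
```

```text
t 3.8 [0.6198 0.0633 0.0868] shift cm [-0.08  0.07  1.08] turn 0.26 q [-0.02  0.2   1.74  0.    1.2  -0.02] open 0.032819500229910405
top 92 [446.6   7.8] [[0.9033, -0.1786], [0.8912, -0.1737], [0.879, -0.1687], [0.8658, -0.1633]]
top 420 [341.4 301.7] [[0.4669, -0.0132], [0.4675, -0.013], [0.468, -0.0129], [0.4687, -0.0127]]
top 474 [418.5 302.6] [[0.4642, -0.1236], [0.4648, -0.1203], [0.4655, -0.1169], [0.4662, -0.1132]]
top 464 [130.7 329.5] [[0.4307, 0.2947], [0.4323, 0.2859], [0.4339, 0.277], [0.4357, 0.2674]]
scene 358 [309.1 155.7] [[0.4114, 0.0728], [0.4284, 0.0606], [0.4454, 0.0485], [0.4639, 0.0353]]
scene 382 [286.1 193.9] [[0.4585, -0.0077], [0.4741, -0.0174], [0.4896, -0.0271], [0.5066, -0.0377]]
scene 433 [227.2 215.4] [[0.4403, -0.1086], [0.4564, -0.1153], [0.4725, -0.1219], [0.4901, -0.1292]]
scene 293 [378.6 235.2] [[0.6116, 0.0615], [0.6225, 0.0497], [0.6334, 0.0379], [0.6453, 0.0251]]
```

Call:
servo_tool(
  increments=[
    [[2.5,0,0,0.5,0],[2.5,0,0,0.8,0],[2.5,0,0,1.0,0],[2.5,0,0,1.0,0],[2.5,0,0,1.0,0]],
  ],
)

```text
t: 4.4
tool_pos: [0.6212, 0.0627, 0.0785]
tool_rot: [2.217, 2.225, 0.0]
contact_force: [-1.0, -0.7, -0.7]
opening: 0.0332
grip_force: 40.3
```

Call:
servo_tool(
  increments=[
    [[2.5,0,0,0.1,0],[2.5,0,0,0.2,0],[2.5,0,0,0.2,0],[2.5,0,0,0.2,0]],
  ],
)

```text
t: 4.8
tool_pos: [0.6214, 0.0627, 0.0772]
tool_rot: [2.217, 2.225, 0.001]
contact_force: [-1.3, 0.2, 4.8]
opening: 0.033
grip_force: 40.7
```

Contact on the mark (4.8 N). Releasing and rising.

Call:
servo_tool(
  increments=[
    [[5.5,0,0,0,0],[5.5,0,0,0,0],[6.5,0,0,0,0],[7.5,0,0,-1.5,0],[8.5,0,0,-5,0]],
  ],
)

```text
t: 5.3
tool_pos: [0.6184, 0.0627, 0.1234]
tool_rot: [-2.213, -2.222, 0.008]
contact_force: [0.9, 0.2, -0.3]
opening: 0.0848
grip_force: 0.0
```

Call:
servo_tool(
  increments=[
    [[8.5,0,0,-4.5,0],[8.5,0,0,-9,0],[8.5,0,0,-10,0]],
  ],
)

```text
t: 5.6
tool_pos: [0.6243, 0.0627, 0.2354]
tool_rot: [2.211, 2.219, 0.014]
contact_force: [0.6, -0.2, 0.8]
opening: 0.0847
grip_force: 0.0
```

```bash
python3 go.py .467 -.013 .20; python3 chk.py
```

```text
t 5.6 [0.6243 0.0627 0.2354] shift cm [ -7.51 -15.8    3.34] turn 0.22 q [-0.02  0.06  1.63 -0.    1.44 -0.02] open 0.08474452507921172
top 105 [447.5   8. ] [[0.9029, -0.18], [0.8908, -0.175], [0.8786, -0.17], [0.8654, -0.1645]]
top 412 [341.2 301.7] [[0.4669, -0.0128], [0.4675, -0.0127], [0.4681, -0.0126], [0.4687, -0.0124]]
top 473 [418.5 302.6] [[0.4641, -0.1236], [0.4648, -0.1202], [0.4654, -0.1169], [0.4662, -0.1132]]
top 443 [130.2 329.4] [[0.4307, 0.2955], [0.4324, 0.2866], [0.434, 0.2778], [0.4358, 0.2681]]
scene 359 [309.1 155.7] [[0.4114, 0.0726], [0.4284, 0.0605], [0.4453, 0.0484], [0.4639, 0.0351]]
scene 371 [286.  193.9] [[0.4585, -0.0079], [0.4741, -0.0176], [0.4896, -0.0273], [0.5066, -0.0378]]
scene 428 [227.1 215.4] [[0.4401, -0.1087], [0.4562, -0.1153], [0.4724, -0.1219], [0.4899, -0.1292]]
scene 397 [382.  239.3] [[0.6208, 0.0608], [0.6314, 0.049], [0.6421, 0.0372], [0.6537, 0.0244]]
```

Call:
servo_tool(
  increments=[
    [[8.5,-1.9,-3.85,0.6,0],[8.5,-3.8,-7.7,1.2,0],[8.5,-5.7,-11.55,2,0],[8.5,-7.6,-15.4,2.6,0.2],[8.5,-7.6,-15.4,2.6,0.2]],
  ],
)

```text
t: 6.2
tool_pos: [0.4611, -0.0144, 0.1947]
tool_rot: [-2.218, -2.213, 0.01]
contact_force: [0.3, 0.1, -0.4]
opening: 0.0847
grip_force: 0.0
```

```bash
python3 go.py .467 -.013 .088
```

```text
t 6.2 [ 0.4611 -0.0144  0.1947] shift cm [ 0.13  0.69 10.66] turn -0.13 q [-0.19 -0.31  2.04 -0.    1.43 -0.19] open 0.0847023757632093
```

Call:
servo_tool(
  increments=[
    [[8.5,0,0.2,4,0],[8.5,0,0.2,8,0],[8.5,0,0.2,10.8,0],[8.5,0,0.2,10.8,0],[8.5,0,0.2,10.8,0]],
  ],
)

```text
t: 6.7
tool_pos: [0.4688, -0.0136, 0.0915]
tool_rot: [-2.22, -2.22, 0.002]
contact_force: [0.6, 0.2, 0.8]
opening: 0.0847
grip_force: 0.0
```

Call:
servo_tool(
  increments=[
    [[2.5,0,0,0,0],[2.5,0,0,0,0],[2.5,0,0,0,0],[2.5,0,0,0,0],[2.5,0,0,0,0]],
  ],
)

```text
t: 7.2
tool_pos: [0.4699, -0.014, 0.0937]
tool_rot: [2.22, 2.221, 0.001]
contact_force: [-1.8, -0.2, 6.6]
opening: 0.0332
grip_force: 39.3
```

Call:
servo_tool(
  increments=[
    [[2.5,0,0,-0.5,0],[2.5,0,0,-2,0],[2.5,0,0,-4,0],[2.5,0,0,-5,0],[2.5,0,0,-5,0]],
  ],
)

```text
t: 7.7
tool_pos: [0.4704, -0.014, 0.144]
tool_rot: [2.219, 2.22, 0.003]
contact_force: [-0.4, 0.8, -2.2]
opening: 0.0331
grip_force: 39.9
```

```bash
python3 go.py .6205 -.0195 .1025
```

```text
t 7.7 [ 0.4704 -0.014   0.144 ] shift cm [-0.55 15.    4.2 ] turn 0.02 q [-0.19 -0.24  2.07  0.    1.31 -0.19] open 0.03305607933207688
```

Call:
servo_tool(
  increments=[
    [[2.5,-0.1,3,0,0],[2.5,-0.3,7,0,0],[2.5,-0.5,11.2,0,0],[2.5,-0.6,14.2,0,0],[2.5,-0.6,15,0,0]],
  ],
)

```text
t: 8.2
tool_pos: [0.6211, -0.02, 0.1408]
tool_rot: [-2.221, -2.221, 0.001]
contact_force: [-0.2, -0.4, -0.9]
opening: 0.0325
grip_force: 40.4
```

Call:
servo_tool(
  increments=[
    [[2.5,0,0,0,0],[2.5,0,0,1.5,0],[2.5,0,0,3,0],[2.5,0,0,3.7,0],[2.5,0,0,3.7,0]],
  ],
)

```text
t: 8.7
tool_pos: [0.6175, -0.0196, 0.1035]
tool_rot: [-2.219, -2.22, 0.003]
contact_force: [-0.4, 0.2, -0.9]
opening: 0.0325
grip_force: 40.3
```

Call:
servo_tool(
  increments=[
    [[2.5,0,0,0.1,0],[2.5,0,0,0.3,0],[2.5,0,0,0.3,0],[2.5,0,0,0.3,0]],
  ],
)

```text
t: 9.1
tool_pos: [0.6193, -0.0198, 0.1023]
tool_rot: [2.221, 2.222, 0.0]
contact_force: [0.6, 0.6, -0.4]
opening: 0.0328
grip_force: 40.5
```

Call:
servo_tool(
  increments=[
    [[2.5,0,0,0.1,0],[2.5,0,0,0.2,0],[2.5,0,0,0.2,0],[2.5,0,0,0.2,0]],
  ],
)

```text
t: 9.5
tool_pos: [0.6196, -0.0199, 0.1023]
tool_rot: [2.221, 2.222, -0.0]
contact_force: [-4.2, -0.2, 7.8]
opening: 0.0324
grip_force: 41.3
```

Call:
servo_tool(
  increments=[
    [[5.5,0,0,0,0],[5.5,0,0,0,0],[6.5,0,0,0,0],[7.5,0,0,-1.5,0],[8.5,0,0,-5,0]],
  ],
)

```text
t: 10.0
tool_pos: [0.6168, -0.0195, 0.1474]
tool_rot: [-2.217, -2.217, 0.007]
contact_force: [0.6, 0.9, 0.9]
opening: 0.0851
grip_force: 0.0
```

Call:
servo_tool(
  increments=[
    [[8.5,0,0,-4.5,0],[8.5,0,0,-7,0],[8.5,0,0,-7,0],[8.5,0,0,-7,0]],
  ],
)

```text
t: 10.4
tool_pos: [0.6197, -0.0199, 0.2218]
tool_rot: [2.22, 2.22, 0.002]
contact_force: [-0.7, -0.2, -1.2]
opening: 0.0848
grip_force: 0.0
```

```bash
python3 go.py .465 -.119 .22; python3 chk.py
```

```text
t 10.4 [ 0.6197 -0.0199  0.2218] shift cm [ -9.91 -15.48   0.15] turn 0.01 q [-0.15  0.06  1.65 -0.    1.43 -0.15] open 0.08481222895294778
top 98 [447.7   7.9] [[0.9031, -0.1804], [0.8909, -0.1754], [0.8788, -0.1703], [0.8656, -0.1649]]
top 320 [291.7 198.5] [[0.6189, 0.0572], [0.615, 0.0553], [0.6112, 0.0534], [0.607, 0.0513]]
top 302 [422.6 303.6] [[0.4626, -0.1293], [0.4633, -0.1258], [0.464, -0.1223], [0.4648, -0.1184]]
top 465 [130.7 329.5] [[0.4306, 0.2947], [0.4322, 0.2859], [0.4338, 0.277], [0.4356, 0.2674]]
scene 321 [409.7  91.3] [[0.3881, 0.3246], [0.4058, 0.3048], [0.4235, 0.2851], [0.4428, 0.2635]]
scene 148 [304.7 158.2] [[0.4117, 0.0631], [0.4287, 0.0513], [0.4457, 0.0394], [0.4642, 0.0265]]
scene 449 [227.3 215.1] [[0.4398, -0.1082], [0.4559, -0.1149], [0.4721, -0.1215], [0.4896, -0.1288]]
scene 406 [381.9 239.2] [[0.6205, 0.0608], [0.6312, 0.049], [0.6418, 0.0372], [0.6535, 0.0244]]
scene 444 [340.7 256. ] [[0.6076, -0.0098], [0.6187, -0.0195], [0.6297, -0.0291], [0.6418, -0.0396]]
```

Call:
servo_tool(
  increments=[
    [[8.5,-2.5,-3.9,0,0],[8.5,-5,-7.8,0,0],[8.5,-7.5,-11.7,0,0],[8.5,-9.9,-15.4,0,0],[8.5,-9.9,-15.4,0,0]],
  ],
)

```text
t: 11.0
tool_pos: [0.4613, -0.1201, 0.2176]
tool_rot: [-2.223, -2.214, 0.004]
contact_force: [0.5, -0.2, 0.4]
opening: 0.0851
grip_force: 0.0
```

Call:
servo_tool(
  increments=[
    [[8.5,0,0,4,0],[8.5,0,0,8,0],[8.5,0,0,11,0],[8.5,0,0,11,0],[8.5,0,0,11,0]],
  ],
)

```text
t: 11.5
tool_pos: [0.465, -0.1184, 0.1096]
tool_rot: [-2.219, -2.22, 0.001]
contact_force: [0.1, -0.1, -0.4]
opening: 0.0851
grip_force: 0.0
```

Call:
servo_tool(
  increments=[
    [[2.5,0,0,0,0],[2.5,0,0,0,0],[2.5,0,0,0,0],[2.5,0,0,0,0],[2.5,0,0,0,0]],
  ],
  newtons=50,
)

```text
t: 12.0
tool_pos: [0.4661, -0.1192, 0.1118]
tool_rot: [2.22, 2.22, 0.001]
contact_force: [-2.0, 0.1, 5.9]
opening: 0.0328
grip_force: 49.3
```

Call:
servo_tool(
  increments=[
    [[2.5,0,0,-0.5,0],[2.5,0,0,-2,0],[2.5,0,0,-4,0],[2.5,0,0,-5,0],[2.5,0,0,-5,0]],
  ],
)

```text
t: 12.5
tool_pos: [0.4665, -0.1193, 0.1626]
tool_rot: [2.218, 2.219, 0.003]
contact_force: [0.1, -0.0, -3.4]
opening: 0.0326
grip_force: 50.2
```

```bash
python3 go.py .6205 -.099 .119
```

```text
t 12.5 [ 0.4665 -0.1193  0.1626] shift cm [ 2.03 15.39  4.41] turn 0.02 q [-0.41 -0.23  2.03  0.    1.34 -0.41] open 0.03260075320719872
```

Call:
servo_tool(
  increments=[
    [[2.5,0.3,3,0,0],[2.5,0.8,7,0,0],[2.5,1.4,11.2,0,0],[2.5,1.8,14.5,0,0],[2.5,2.0,15.4,0,0]],
  ],
)

```text
t: 13.0
tool_pos: [0.6214, -0.0983, 0.159]
tool_rot: [-2.22, -2.222, -0.0]
contact_force: [-0.6, -0.4, -3.5]
opening: 0.0327
grip_force: 51.2
```

Call:
servo_tool(
  increments=[
    [[2.5,0,0,0,0],[2.5,0,0,1.5,0],[2.5,0,0,3,0],[2.5,0,0,3.7,0],[2.5,0,0,3.7,0]],
  ],
)

```text
t: 13.5
tool_pos: [0.6179, -0.0989, 0.1219]
tool_rot: [-2.22, -2.22, 0.002]
contact_force: [0.2, -0.1, -3.1]
opening: 0.0324
grip_force: 51.2
```

Call:
servo_tool(
  increments=[
    [[2.5,0,0,0.1,0],[2.5,0,0,0.3,0],[2.5,0,0,0.3,0],[2.5,0,0,0.3,0]],
  ],
)

```text
t: 13.9
tool_pos: [0.6191, -0.0989, 0.121]
tool_rot: [-2.221, -2.221, 0.001]
contact_force: [-3.3, 0.8, 4.2]
opening: 0.0329
grip_force: 51.9
```

Contact on the mark (4.2 N, up from -3.1 N). Releasing.

Call:
servo_tool(
  increments=[
    [[5.5,0,0,0,0],[5.5,0,0,0,0],[6.5,0,0,0,0],[7.5,0,0,-1.5,0],[8.5,0,0,-5,0]],
  ],
)

```text
t: 14.4
tool_pos: [0.6171, -0.0982, 0.1675]
tool_rot: [-2.217, -2.217, 0.005]
contact_force: [-0.2, 0.5, 0.0]
opening: 0.0848
grip_force: 0.0
```

Call:
servo_tool(
  increments=[
    [[8.5,0,0,-4.5,0],[8.5,0,0,-7,0],[8.5,0,0,-7,0],[8.5,0,0,-7,0]],
  ],
)

```text
t: 14.8
tool_pos: [0.6198, -0.0989, 0.242]
tool_rot: [2.219, 2.22, 0.002]
contact_force: [-0.6, -0.5, 0.5]
opening: 0.0845
grip_force: 0.0
```

```bash
python3 go.py .435 .272 .24; python3 chk.py
```

```text
t 14.8 [ 0.6198 -0.0989  0.242 ] shift cm [ 37.1  -18.47   0.12] turn 0.02 q [-0.28  0.06  1.62  0.    1.46 -0.28] open 0.08445801621294452
top 99 [447.6   7.8] [[0.9032, -0.1802], [0.891, -0.1752], [0.8789, -0.1702], [0.8657, -0.1647]]
top 343 [398.7 191.7] [[0.6256, -0.0996], [0.6216, -0.097], [0.6175, -0.0943], [0.6131, -0.0914]]
top 391 [289.1 198. ] [[0.6197, 0.061], [0.6159, 0.059], [0.612, 0.057], [0.6078, 0.0548]]
top 374 [342.2 195.9] [[0.6212, -0.017], [0.6173, -0.0167], [0.6133, -0.0165], [0.6091, -0.0162]]
top 460 [130.7 329.4] [[0.4307, 0.2947], [0.4323, 0.2859], [0.434, 0.277], [0.4357, 0.2674]]
top 532 [264.  370.5] [[0.3701, 0.0997], [0.3735, 0.0965], [0.3769, 0.0934], [0.3806, 0.0899]]
scene 322 [409.7  91.3] [[0.388, 0.3246], [0.4057, 0.3048], [0.4234, 0.2851], [0.4427, 0.2635]]
scene 407 [382.  239.3] [[0.6207, 0.0607], [0.6314, 0.0489], [0.642, 0.0371], [0.6537, 0.0243]]
scene 451 [340.8 255.9] [[0.6076, -0.0098], [0.6187, -0.0194], [0.6297, -0.029], [0.6418, -0.0396]]
scene 505 [296.1 275.3] [[0.5961, -0.0842], [0.6075, -0.0916], [0.6189, -0.099], [0.6313, -0.1071]]
```

Call:
servo_tool(
  increments=[
    [[8.5,4,-2,0,0],[8.5,8,-4,0,0],[8.5,12,-6,0,0],[8.5,16,-8,0,0],[8.5,20,-10,0,0]],
  ],
)

```text
t: 15.4
tool_pos: [0.5173, 0.1024, 0.2381]
tool_rot: [-2.22, -2.219, 0.004]
contact_force: [1.0, 1.6, 0.0]
opening: 0.0853
grip_force: 0.0
```

Call:
servo_tool(
  increments=[
    [[8.5,4,-2,0,0],[8.5,8,-4,0,0],[8.5,12,-6,0,0],[8.5,16,-8,0,0],[8.5,17.1,-8.5,0,0]],
  ],
)

```text
t: 15.9
tool_pos: [0.4315, 0.2746, 0.2384]
tool_rot: [-2.215, -2.225, 0.005]
contact_force: [1.2, -0.6, 0.6]
opening: 0.0848
grip_force: 0.0
```

Call:
servo_tool(
  increments=[
    [[8.5,0,0,0,0],[8.5,0,0,0,0],[8.5,0,0,0,0]],
  ],
)

```text
t: 16.2
tool_pos: [0.4348, 0.2709, 0.2397]
tool_rot: [2.223, 2.22, -0.002]
contact_force: [0.4, 0.1, -0.1]
opening: 0.0848
grip_force: 0.0
```

```bash
python3 go.py .435 .272 .134
```

```text
t 16.2 [0.4348 0.2709 0.2397] shift cm [ 0.12  0.03 10.57] turn -0.09 q [ 0.41 -0.21  1.88 -0.    1.47  0.41] open 0.08480408388809071
```

Call:
servo_tool(
  increments=[
    [[8.5,0.1,0,4,0],[8.5,0.1,0,8,0],[8.5,0.1,0,10.6,0],[8.5,0.1,0,10.6,0],[8.5,0.1,0,10.6,0]],
  ],
)

```text
t: 16.7
tool_pos: [0.4349, 0.2723, 0.1346]
tool_rot: [-2.223, -2.22, 0.001]
contact_force: [-0.2, 0.6, 1.3]
opening: 0.0848
grip_force: 0.0
```

Call:
servo_tool(
  increments=[
    [[2.5,0,0,0,0],[2.5,0,0,0,0],[2.5,0,0,0,0],[2.5,0,0,0,0],[2.5,0,0,0,0]],
  ],
  newtons=60,
)

```text
t: 17.2
tool_pos: [0.4352, 0.2735, 0.1358]
tool_rot: [2.22, 2.221, 0.004]
contact_force: [0.7, -0.0, 5.1]
opening: 0.0327
grip_force: 59.4
```

Call:
servo_tool(
  increments=[
    [[2.5,0,0,-1,0],[2.5,0,0,-3.5,0],[2.5,0,0,-6.5,0],[2.5,0,0,-9,0],[2.5,0,0,-9,0]],
  ],
)

```text
t: 17.7
tool_pos: [0.4357, 0.2739, 0.228]
tool_rot: [2.219, 2.22, 0.01]
contact_force: [2.2, -0.5, -3.9]
opening: 0.0327
grip_force: 60.5
```

```bash
python3 go.py .44 -.179 .224
```

```text
t 17.7 [0.4357 0.2739 0.228 ] shift cm [-45.29   0.41   0.28] turn 0.02 q [ 0.42 -0.2   1.89  0.    1.45  0.42] open 0.03265885181235216
```

Call:
servo_tool(
  increments=[
    [[2.5,-2,0.1,0,0],[2.5,-5.5,0.3,0,0],[2.5,-9.5,0.5,0,0],[2.5,-13.5,0.7,0,0],[2.5,-17.5,0.8,0,0]],
  ],
)

```text
t: 18.2
tool_pos: [0.4407, 0.0967, 0.2215]
tool_rot: [-2.218, -2.221, 0.005]
contact_force: [0.4, -0.3, -3.5]
opening: 0.0327
grip_force: 60.4
```

Call:
servo_tool(
  increments=[
    [[2.5,-4,0.2,0,0],[2.5,-8,0.4,0,0],[2.5,-12,0.6,0,0],[2.5,-16,2,0,0],[2.5,-19.5,4,0,0]],
  ],
)

```text
t: 18.7
tool_pos: [0.4808, -0.0983, 0.2216]
tool_rot: [-2.22, -2.218, 0.003]
contact_force: [1.2, 1.3, -3.6]
opening: 0.0324
grip_force: 60.7
```

Call:
servo_tool(
  increments=[
    [[2.5,-3,2.5,0,0],[2.5,-5,5,0,0],[2.5,-6.5,8,0,0],[2.5,-7.6,10.5,0,0],[2.5,-8,12,0,0]],
  ],
)

```text
t: 19.2
tool_pos: [0.6025, -0.1776, 0.2207]
tool_rot: [-2.219, -2.218, 0.003]
contact_force: [0.0, 0.9, -4.2]
opening: 0.0326
grip_force: 60.8
```

Call:
servo_tool(
  increments=[
    [[2.5,0,0,0,0],[2.5,0,0,0,0],[2.5,0,0,0,0]],
  ],
)

```text
t: 19.5
tool_pos: [0.6011, -0.1762, 0.2228]
tool_rot: [-2.219, -2.22, 0.002]
contact_force: [-0.2, 0.8, -3.2]
opening: 0.0323
grip_force: 61.0
```

```bash
python3 go.py .6205 -.179 .145; python3 chk.py;python3 - <<'E'
from h import *
cv2.imwrite("pics/s2.png",ctrl.get_image("scene")["img"][:,:,::-1])
E
```

```text
t 19.5 [ 0.6011 -0.1762  0.2228] shift cm [-0.29  1.96  7.77] turn 0.03 q [-0.4   0.08  1.64 -0.    1.43 -0.4 ] open 0.03229572303233712
top 89 [446.7   7.7] [[0.9034, -0.1789], [0.8913, -0.1739], [0.8792, -0.169], [0.8659, -0.1635]]
top 461 [401.3 191.7] [[0.6256, -0.1034], [0.6216, -0.1006], [0.6175, -0.0979], [0.6131, -0.0948]]
top 419 [343.5 195.9] [[0.6211, -0.019], [0.6172, -0.0187], [0.6133, -0.0184], [0.609, -0.0181]]
top 400 [289.2 198. ] [[0.6197, 0.061], [0.6159, 0.059], [0.612, 0.057], [0.6078, 0.0547]]
top 539 [263.9 370.4] [[0.3702, 0.0997], [0.3736, 0.0966], [0.377, 0.0934], [0.3807, 0.09]]
scene 357 [309.2 155.6] [[0.4114, 0.0728], [0.4284, 0.0607], [0.4454, 0.0485], [0.4639, 0.0353]]
scene 406 [381.9 239.4] [[0.6208, 0.0606], [0.6314, 0.0489], [0.6421, 0.0371], [0.6537, 0.0243]]
scene 220 [224.9 257.1] [[0.5064, -0.1525], [0.5205, -0.1578], [0.5346, -0.1631], [0.55, -0.169]]
scene 451 [340.8 255.9] [[0.6076, -0.0098], [0.6187, -0.0194], [0.6297, -0.029], [0.6418, -0.0396]]
scene 514 [296.1 275.2] [[0.5958, -0.084], [0.6072, -0.0914], [0.6186, -0.0988], [0.6311, -0.1069]]
```

View pics/s2.png

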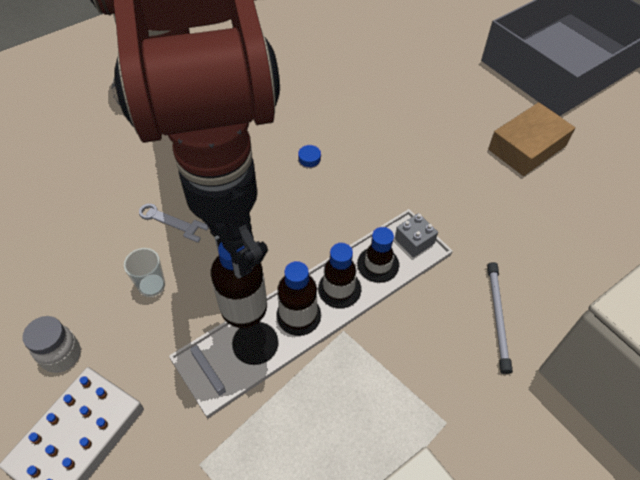

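The view shows three bottles standing on their marks at about (382,239), (341,256) and (296,275) (cap positions). The 148 mm bottle is held at (240,290), near the last mark at (255,343), and the beaker at (145,272) has not moved.

Call:
servo_tool(
  increments=[
    [[2.5,-0.2,1,0,0],[2.5,-0.2,1.95,2,0],[2.5,-0.2,1.95,5,0],[2.5,-0.2,1.95,7.2,0],[2.5,-0.2,1.95,7.2,0]],
  ],
)

```text
t: 20.15
tool_pos: [0.6196, -0.1778, 0.1476]
tool_rot: [-2.216, -2.216, 0.005]
contact_force: [-0.9, -0.4, -4.4]
opening: 0.0325
grip_force: 61.0
```

Call:
servo_tool(
  increments=[
    [[2.5,0,0,0.2,0],[2.5,0,0,0.4,0],[2.5,0,0,0.4,0],[2.5,0,0,0.4,0]],
  ],
)

```text
t: 20.55
tool_pos: [0.6225, -0.1791, 0.1498]
tool_rot: [2.22, 2.22, 0.001]
contact_force: [0.6, 0.5, -3.8]
opening: 0.0324
grip_force: 61.0
```

Call:
servo_tool(
  increments=[
    [[2.5,0,0,0.1,0],[2.5,0,0,0.2,0],[2.5,0,0,0.2,0],[2.5,0,0,0.2,0]],
  ],
)

```text
t: 20.95
tool_pos: [0.6218, -0.1788, 0.1462]
tool_rot: [-2.221, -2.222, 0.0]
contact_force: [-0.3, -0.8, -4.3]
opening: 0.0324
grip_force: 61.0
```

Call:
servo_tool(
  increments=[
    [[2.5,0,0,0.1,0],[2.5,0,0,0.2,0],[2.5,0,0,0.2,0],[2.5,0,0,0.2,0]],
  ],
)

```text
t: 21.35
tool_pos: [0.622, -0.179, 0.1449]
tool_rot: [2.221, 2.221, 0.0]
contact_force: [-1.1, 0.4, -1.4]
opening: 0.0323
grip_force: 61.6
```

Call:
servo_tool(
  increments=[
    [[2.5,0,0,0.1,0],[2.5,0,0,0.1,0],[2.5,0,0,0.1,0]],
  ],
)

```text
t: 21.65
tool_pos: [0.6222, -0.179, 0.1448]
tool_rot: [2.22, 2.221, 0.0]
contact_force: [-3.9, 0.7, 5.9]
opening: 0.0327
grip_force: 62.0
```

Call:
servo_tool(
  increments=[
    [[5.5,0,0,0,0],[5.5,0,0,0,0],[6.5,0,0,0,0],[7.5,0,0,-1.5,0],[8.5,0,0,-5,0]],
  ],
)

```text
t: 22.15
tool_pos: [0.6198, -0.178, 0.1902]
tool_rot: [-2.216, -2.217, 0.004]
contact_force: [0.5, -0.1, 0.5]
opening: 0.0845
grip_force: 0.0
```

Call:
servo_tool(
  increments=[
    [[8.5,0,0,-4.5,0],[8.5,0,0,-8,0],[8.5,0,0,-8,0],[8.5,0,0,-8,0],[8.5,0,0,-8,0]],
  ],
)

```text
t: 22.65
tool_pos: [0.6213, -0.1786, 0.2723]
tool_rot: [-2.22, -2.221, 0.001]
contact_force: [0.7, 0.8, -0.3]
opening: 0.0852
grip_force: 0.0
```

```bash
python3 chk.py;python3 - <<'E'
from h import *
print(ctrl.get_obs()["t"]);cv2.imwrite("pics/s3.png",ctrl.get_image("scene")["img"][:,:,::-1])
E
```

```text
top 85 [447.1   7.7] [[0.9034, -0.1794], [0.8913, -0.1744], [0.8791, -0.1694], [0.8659, -0.164]]
top 68 [457.  180.5] [[0.6403, -0.1846], [0.6358, -0.1795], [0.6314, -0.1744], [0.6265, -0.1688]]
top 458 [401.3 191.7] [[0.6256, -0.1034], [0.6215, -0.1006], [0.6175, -0.0978], [0.6131, -0.0948]]
top 419 [343.5 196. ] [[0.621, -0.019], [0.6171, -0.0186], [0.6132, -0.0183], [0.6089, -0.018]]
top 397 [289.1 198. ] [[0.6197, 0.0611], [0.6158, 0.0591], [0.612, 0.057], [0.6077, 0.0548]]
top 540 [263.9 370.5] [[0.3701, 0.0997], [0.3735, 0.0966], [0.3769, 0.0934], [0.3806, 0.09]]
scene 359 [309.1 155.7] [[0.4114, 0.0727], [0.4284, 0.0605], [0.4453, 0.0484], [0.4639, 0.0352]]
scene 407 [382.  239.3] [[0.6207, 0.0607], [0.6314, 0.0489], [0.642, 0.0371], [0.6537, 0.0243]]
scene 451 [340.7 256. ] [[0.6077, -0.0098], [0.6187, -0.0195], [0.6298, -0.0291], [0.6418, -0.0396]]
scene 514 [296.1 275.1] [[0.5958, -0.0841], [0.6072, -0.0914], [0.6186, -0.0988], [0.631, -0.1069]]
scene 594 [246.1 299.2] [[0.5866, -0.1654], [0.5983, -0.1704], [0.61, -0.1753], [0.6227, -0.1807]]
22.75
```

View pics/s3.png

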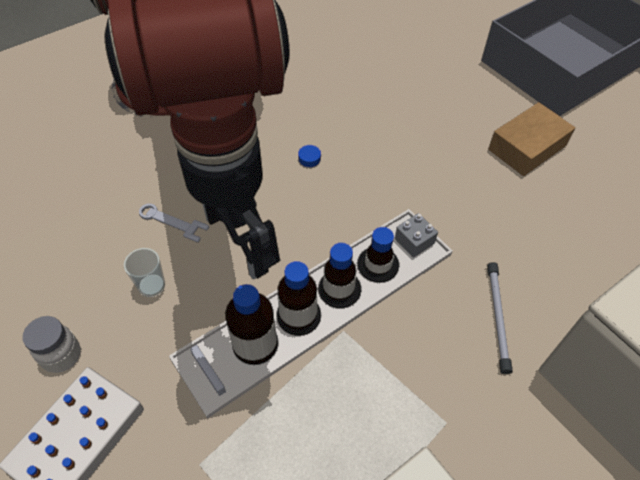

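All four bottles stand upright in order, with caps at (382,239), (341,256), (296,275) and (246,299). The measured centres are within about 3 mm of the marks, and the beaker at (145,272) has not moved.

```bash
python3 -c "
from station import ctrl
print(ctrl.finish_job())"
```

```text
the job is handed in; nothing more can be done
None
```

The four bottles stand upright on their marks, rising in height from the tubing block and each within about 3 mm of centre by the cameras; the beaker was left in place, and I handed the job in at about 23 s (no verdict was shown).

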